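# Step the filter wheel under the stage to green

## Task

Turn the filter wheel under the specimen stage round to its green filter: push its finger tabs with a fingertip until the wheel clicks home with the green filter in the lamp beam under the dish. Push only on the tabs, gently and never pinching one between the fingers, and keep off the disc with its filter glass. Leave the stage, its dish and everything else on the bench just as they stand.

Things in the scene. Friction and masses are not known exactly. Their poses are not given: they have to be found in the camera images.
- wheel (a joint): turn of the level filter wheel on its upright axle, rad, counter-clockwise from above positive; no end stop either way, the value does not wrap. 0 and all multiples of 2 pi: green filter in the beam. A spring click stop holds it at each multiple of pi/3 (60 degrees): leaving one takes about 2 N at a tab; past half-way (30 degrees) it springs on by itself to the next and stays there
- hub (a point): on the wheel's axle (silver boss) at the disc's top face, 124 mm above the table. The wheel is a flat black disc, 120 mm across, 8 mm thick, with six 25 mm filters on a circle of 43 mm radius, 60 degrees apart: counter-clockwise from above green, amber, red, grey, blue, frosted white
- beam (a point): fixed point on the upright axis of the lamp beam, at the height of the disc's top face, 43 mm horizontally from the axle. The direction hub to beam is the direction in which the stage lies
- filter_green (a point): centre of the green filter, on the disc's top face, 43 mm from the axle; turns with the wheel
- tab_green (a point): middle of the green tab, 80 mm from the axle, 120 mm above the table; turns with the wheel. In line with each filter a flat finger tab of its colour sticks out of the rim: 60 to 92 mm from the axle, 8 mm thick along the way it turns, 12 mm tall (114 to 126 mm above the table), free air beside it, above it, and below it down to 10 mm above the table
- tabs_cw: the halves of all six tabs with the faces that a finger pushes to turn the wheel clockwise seen from above; part of the wheel. Origin on the axle at the disc's underside; x points to the green filter, z up
- tabs_ccw: the halves of all six tabs with the faces that a finger pushes to turn the wheel counter-clockwise seen from above; part of the wheel. Same frame as tabs_cw
- stage: black specimen stage fixed over part of the wheel: level plate, top 148, underside 140 mm above the table, on four 12 mm posts outside the tabs' sweep. Origin on the table below the axle; x points from axle to beam. Plate x 15 to 165, y -55 to 55 mm; posts x 112 and 155, y -42 and 42. Tabs more than 65 degrees from the beam's direction are open from above
- dish: small clear culture dish standing loose on the stage over the beam, 35 mm across, 10 mm tall; origin at the centre of its underside
- beaker: loose glass beaker, 60 mm across, 85 mm tall; origin at the centre of its underside. Beaker and bottle may change places
- bottle: loose amber reagent bottle with white cap, 52 mm across, 110 mm tall; origin at the centre of its underside
- screwdriver: loose screwdriver with red handle lying on the table, 160 mm long; origin under its middle
- dropper: loose dropping pipette with red bulb lying on the table, 152 mm long; origin under its middle
- syringe: loose plastic syringe lying on the table, 141 mm long; origin under its middle
- rack: loose pink tube rack, 70 x 200 x 40 mm; origin at the centre of its underside
- disc: the wheel's flat black disc with the filters in it; turns with the wheel. Origin on the axle at its underside, 116 mm above the table; x points to the green filter, z up. 120 mm across, 8 mm thick; filter rims stand 2 mm, the silver boss 8 mm above its top face

How it is judged:
By the outcome, as a careful person would: the job done as asked, in the order asked, and still so for the second after the job is handed in, with the robot touching nothing.
It also fails if it takes over 58 s, if anything falls off the work surface, if the arm or the gripper's body presses on something with over 40 N, if the wrist force passes 120 N, or if a joint passes its speed limit or range.

## Robot

A 7-joint arm with a two-finger parallel gripper is mounted at the origin on the work surface. World frame = base frame: x ahead of the robot, y to its left, z up, the work surface at z = 0. Lengths are in mm, angles in rad, forces in N, time in s.
With the tool pointing down it reaches from about 400 to 875 mm from the base axis. Payload 4.4 kg.
Tool frame: the origin (TCP) lies at the very end of the fingers, on their centre line; the grasp point (between the pads) lies 19 mm behind it; y points along the fingers, x is the direction in which the jaws open and shut, and the axes are right-handed (so a half turn about y gives the same grasp; the last joint's range is limited). The gripper opens to 85 mm and grips with 20 to 120 N. Pads are 22 mm wide; open, the fingers measure 114 mm over their backs; the gripper's body (76 mm by 85 mm) begins 54 mm behind the grasp point. The pads swing forward as they close: fully open they stand 13 mm farther back than shut.
Start: joints at [-1.191, 0.628, 0.038, 1.517, -0.027, 0.996, -0.02], TCP at [280.245, 586.499, 208.513] pointing down, gripper open.
Joint ranges: [-3.06, 3.06], [-0.37, 2.12], [-1.25, 1.32], [0.18, 2.47], [-1.1, 4.24], [0.23, 1.98], [-2.94, 2.94]. Speed limits (rad/s): [2.57, 2.57, 3.14, 3.14, 3.14, 3.14, 3.14].

## Interface

Orientations are given as [roll, pitch, yaw] about the fixed x, y, z axes, in that order (R = Rz(yaw) Ry(pitch) Rx(roll)).
In Python, from cell import ctrl, get_image, nets gives the robot as it stands. The module is installed in compiled form; this text tells all that it offers.
- The arm moves only by the tool step_arm, never from a script. Its argument "moves" is text: rows parted by semicolons, each of 7 numbers parted by spaces: the shift along the tool's x, y, z normalised to -1 to 1, where 1 is 0.05 m, then the turn, a rotation vector about the tool's x, y, z normalised to -1 to 1, where 1 is 0.12 rad, then the opening, from 0 (shut) to 1 (fully open). A call has 1 to 20 rows; each row shifts and turns the commanded pose from where the row before left it, along the tool's axes as they then stand; what a row does not reach is not made up. A row lasts 1/10 s, in which the tool goes at most 50 mm and 8.59 degrees, less where a joint would pass 70% of its speed; a pose out of reach is approached as far as the arm can. A call with a number of a shift or a turn outside -1 to 1 is refused whole. A call with a gripper value outside its range is refused whole. The fingers move at their own pace and stop on an object; the grip force is fixed at half the most. Time passes only in rows, so rows that do not move let the fingers close. It gives the time, the measured TCP pose, the force and the opening at its end, in the units of the state.
- ctrl.read_state(): the state, without advancing time (a new reading comes with each control period).
- get_image(name): name is "scene" or "top" or "wrist"; returns a dict with "color" (384x512x3 uint8, blue, green, red), "vertical_fov" (degrees; the focal length in pixels is half the picture's height over the tangent of half this angle, whatever the lens; pixels are square), "cx", "cy" (the principal point, pixels), "R" (3x3) and "t" (3): a world point X has camera coordinates R X + t; the wrist camera has in their place "T_tool_cam" (4x4, takes a point from camera to tool coordinates, whose origin is the TCP and whose axes are the tool frame's). Camera axes: x right, y down, z forward; pixel columns grow to the right and rows downward; lengths in mm; the calibration is good to about 2 mm. The wrist camera is an equidistant fisheye: a pixel r from the principal point sees the ray r / f radians off the axis. A picture is of the moment at which its call begins: read the wrist's pose just before it. There is no depth.
- ctrl.finish_job(): hands the job in, once; it reports no verdict.
Trained networks look in a picture, given as the dict that the camera call returned (one of the last four; its "shot" number tells which), for a name from the list of things; names that differ only in an ending like _2 or _b are one class to them, and where a whole thing is asked for, a point or a joint stands for the part that bears it (a point fixed in the world has none). Each returns a list of dicts, best first, with "conf" (0 to 1); they miss things now and then, are a little off and sometimes report something else, mostly with a low value. They report only what shows in the picture. A call takes as long as a camera call.
- nets.find_in(picture, target): "position" ([x, y, z] in mm, in world coordinates, good to about 4 mm: the middle of the surface that is visible of it).
- nets.cut_out(picture, target): "pixels" (384x512 bool, what is visible of it).
- nets.place_of(picture, target): "position" ([x, y, z] in mm, in world coordinates, good to about 4 mm: a listed point, or the origin of a listed thing).
The state is a dict: "clock": time; "qpos": joint angles; "qd": joint speeds; "tau": joint torques, N m; "eef_pos": TCP position; "tool_rot": TCP orientation; "force": force on the tool from outside, world axes, zero at the start; "torque": the same for the moment, N m; "width": finger opening in mm.
Only numpy, scipy, OpenCV 4.12 (cv2) and the standard library are available. Lean on these libraries where they do the work, as an engineer would, in place of code of your own. Each camera call takes 0.05 s, during which the arm holds its last target.

## Working session

There is one attempt and no reset: what is moved stays moved. The work goes in short steps, Python scripts to look and compute and a tool call to move; the robot and the scene stay as the last step left them, time stands still between calls to the robot, and variables do not carry over. Pictures are saved under pics/ and viewed, and the job is handed in when it is done.

Besides the shell and the picture viewer there is one more tool, called after "Call:" in YAML: its name, and indented under it one key for each argument. step_arm: Moves the arm, as the interface text tells. Scaled input: -1 to 1 covers 0.05 m each way for a shift and 0.12 rad each way for a turn. Its arguments: {"type":"object","properties":{"moves":{"type":"string"}},"required":["moves"]}

```bash
mkdir -p pics
python3 - <<'E'
from cell import ctrl,get_image,nets
import cv2
s=ctrl.read_state();print({k:s[k] for k in('clock','eef_pos','tool_rot','force','width')})
for n in("scene","top"):
    p=get_image(n);cv2.imwrite(f"pics/{n}0.png",p["color"])
    for t in("hub","beam","filter_green","tab_green","stage","dish","beaker","bottle","rack"):
        try:
            r=nets.place_of(p,t);print(n,t,[(x["position"],x["conf"]) for x in r[:1]])
        except Exception as e: print(n,t,e)
E
```

```text
{'clock': 0.0, 'eef_pos': array([279.97782505, 585.90748669, 207.61881628]), 'tool_rot': array([-1.57082487,  0.00182073,  1.12497965]), 'force': array([-0.3033779 , -0.47995748, -0.37241414]), 'width': 85.38104247624696}
scene hub [([586.3, -364.0, 2.5], 0.66)]
scene beam [([604.7, 78.1, 125.5], 0.73)]
scene filter_green [([545.6, 132.0, 122.9], 0.95)]
scene tab_green [([510.0, 156.9, 117.5], 0.75)]
scene stage []
scene dish [([605.0, 76.9, 149.4], 0.64)]
scene beaker [([408.9, 338.0, -0.3], 0.81)]
scene bottle [([437.2, -359.1, -1.8], 0.9)]
scene rack [([560.3, 414.7, 0.8], 0.9)]
top hub [([573.2, 104.5, 121.0], 0.59)]
top beam [([601.4, 70.3, 125.8], 0.64)]
top filter_green [([537.9, 127.0, 124.1], 0.86)]
top tab_green [([514.9, 153.6, 121.4], 0.87)]
top stage [([572.0, 102.7, -1.8], 0.88)]
top dish [([608.6, 75.6, 145.4], 0.6)]
top beaker [([413.4, 345.8, 0.9], 0.64)]
top bottle [([433.0, -360.3, 0.9], 0.69)]
top rack [([567.6, 414.2, 2.6], 0.79)]
```

View pics/scene0.png

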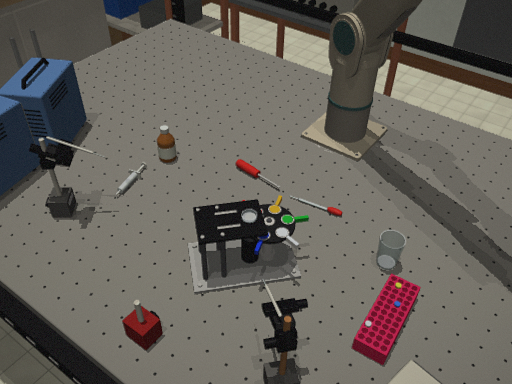

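View pics/top0.png

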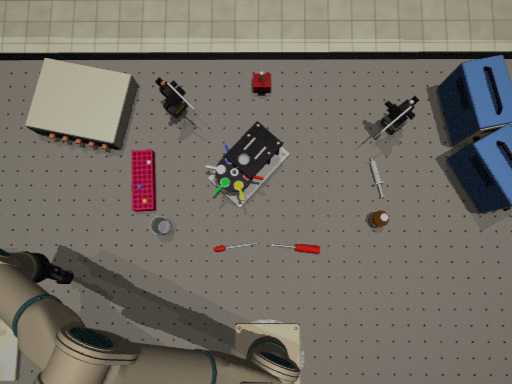

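The scene and top pictures agree. The hub is near (572,104), the stage lies toward azimuth about -45°, and the green tab is opposite the beam, so three clicks are needed. I'll write a row helper and go to a hover pose with the fingers shut.

```bash
cat > h.py <<'E'
import numpy as np
from scipy.spatial.transform import Rotation as Ro
def Rt(yaw): return Ro.from_euler('xyz',[-np.pi/2,0,yaw]).as_matrix()
def rows(pts,grip=0,start=None):
    """pts: list of (x,y,z,yaw) per row"""
    from cell import ctrl
    s=ctrl.read_state()
    p=np.array(s['eef_pos']);R=Ro.from_euler('xyz',s['tool_rot']).as_matrix()
    out=[]
    for q in pts:
        R2=Rt(q[3]); d=R.T@(np.array(q[:3])-p)/50
        rv=Ro.from_matrix(R.T@R2).as_rotvec()/0.12
        v=np.round(np.r_[d,rv],2)+0.0
        # follow rounded commands
        p=p+R@(v[:3]*50); R=R@Ro.from_rotvec(v[3:]*0.12).as_matrix()
        out.append(" ".join(f"{a:g}" for a in np.r_[v,grip])); 
        if abs(v).max()>1: print("TOO BIG",v)
    for i in range(0,len(out),20): print("; ".join(out[i:i+20]));print()
def line(a,b,n): 
    a=np.array(a,float);b=np.array(b,float); return [a+(b-a)*(i+1)/n for i in range(n)]
def cur():
    from cell import ctrl
    s=ctrl.read_state(); return [*s['eef_pos'],s['tool_rot'][2]]
E
python3 - <<'E'
from h import *
rows(line(cur(),[621,174,208,np.radians(-35)],20))
E
```

```text
-0.23 0 -0.49 0 0.72 0 0; -0.18 0 -0.5 0 0.73 0 0; -0.14 0 -0.51 0 0.72 0 0; -0.09 0 -0.53 0 0.72 0 0; -0.05 0 -0.53 0 0.73 0 0; 0 0 -0.54 0 0.72 0 0; 0.05 0 -0.53 0 0.72 0 0; 0.09 0 -0.53 0 0.73 0 0; 0.14 0 -0.52 0 0.72 0 0; 0.18 0 -0.5 0 0.72 0 0; 0.23 0.01 -0.48 0 0.73 0 0; 0.26 0 -0.47 0 0.72 0 0; 0.31 0 -0.44 0 0.72 0 0; 0.34 0 -0.41 0 0.73 0 0; 0.38 0 -0.38 0 0.72 0 0; 0.4 0 -0.35 0 0.72 0 0; 0.44 0 -0.3 0 0.73 0 0; 0.46 0 -0.27 0 0.72 0 0; 0.49 0 -0.23 0 0.72 0 0; 0.5 0 -0.19 0 0.73 0 0
```

Call:
step_arm:
  moves: "-0.23 0 -0.49 0 0.72 0 0; -0.18 0 -0.5 0 0.73 0 0; -0.14 0 -0.51 0 0.72 0 0; -0.09 0 -0.53 0 0.72 0 0; -0.05 0 -0.53 0 0.73 0 0; 0 0 -0.54 0 0.72 0 0; 0.05 0 -0.53 0 0.72 0 0; 0.09 0 -0.53 0 0.73 0 0; 0.14 0 -0.52 0 0.72 0 0; 0.18 0 -0.5 0 0.72 0 0; 0.23 0.01 -0.48 0 0.73 0 0; 0.26 0 -0.47 0 0.72 0 0; 0.31 0 -0.44 0 0.72 0 0; 0.34 0 -0.41 0 0.73 0 0; 0.38 0 -0.38 0 0.72 0 0; 0.4 0 -0.35 0 0.72 0 0; 0.44 0 -0.3 0 0.73 0 0; 0.46 0 -0.27 0 0.72 0 0; 0.49 0 -0.23 0 0.72 0 0; 0.5 0 -0.19 0 0.73 0 0"

```text
clock: 3.0
eef_pos: [622.2, 172.0, 208.0]
tool_rot: [-1.571, -0.0, -0.618]
force: [-0.1, 0.0, -0.3]
width: -0.1
```

Run:
```python
from cell import ctrl,get_image,nets
import cv2,numpy as np
s=ctrl.read_state();print({k:s[k] for k in('clock','eef_pos','tool_rot','force','width')})
for n in("wrist","scene","top"):
    p=get_image(n);cv2.imwrite(f"pics/{n}1.png",p["color"])
    if n=="wrist": print(p["T_tool_cam"],p["vertical_fov"],p["cx"],p["cy"])
    for t in("hub","beam","filter_green","tab_green","stage","disc","tabs_cw","tabs_ccw"):
        r=nets.place_of(p,t);print(n,t,[(x["position"],x["conf"]) for x in r[:1]])
```

```text
{'clock': 3.0, 'eef_pos': array([622.17577599, 172.04156939, 207.96196476]), 'tool_rot': array([-1.57067055e+00, -6.20618629e-05, -6.18205280e-01]), 'force': array([-0.05509345,  0.0406509 , -0.30982865]), 'width': -0.1100625778932989}
[[ 9.99998881e-01 -3.07069912e-05 -1.49538084e-03  3.15155947e-01]
 [ 1.40160351e-03 -3.29772602e-01  9.44059355e-01 -1.65236749e+02]
 [-5.22124851e-04 -9.44060395e-01 -3.29772190e-01  8.54668351e+01]
 [ 0.00000000e+00  0.00000000e+00  0.00000000e+00  1.00000000e+00]] 65.70646984690485 254.95285907794295 193.27297704072785
wrist hub []
wrist beam [([604.7, 74.5, 121.6], 0.95)]
wrist filter_green [([539.1, 133.1, 122.8], 0.59)]
wrist tab_green [([514.8, 153.5, 123.0], 0.57)]
wrist stage []
wrist disc [([346.8, 98.1, -2.7], 0.22)]
wrist tabs_cw []
wrist tabs_ccw []
scene hub [([572.6, 103.8, 125.3], 0.84)]
scene beam [([607.5, 79.5, 124.4], 0.64)]
scene filter_green [([544.6, 129.8, 124.6], 0.62)]
scene tab_green [([509.0, 157.6, 118.3], 0.57)]
scene stage []
scene disc [([576.5, 101.0, 112.8], 0.86)]
scene tabs_cw []
scene tabs_ccw [([607.3, 78.8, 122.1], 0.15)]
top hub [([513.6, 153.5, 121.8], 0.29)]
top beam [([603.1, 70.9, 128.0], 0.7)]
top filter_green [([538.7, 128.0, 126.2], 0.81)]
top tab_green [([509.8, 154.7, 122.8], 0.77)]
top stage [([572.7, 104.1, -2.6], 0.71)]
top disc [([574.7, 102.7, 115.8], 0.82)]
top tabs_cw [([345.7, 101.7, -0.6], 0.26)]
top tabs_ccw [([571.1, 103.8, -3.2], 0.68)]
```

View pics/wrist1.png

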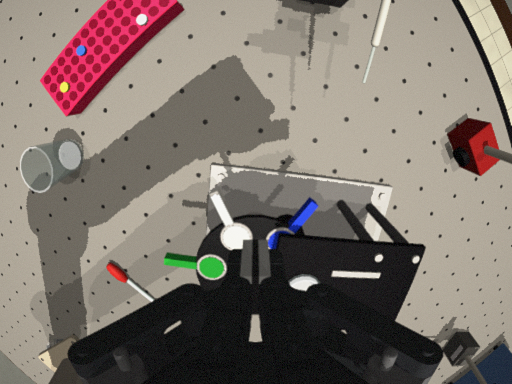

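```bash
cat >> h.py <<'E'
H=np.array([572.5,103.]);
def pol(az,z,r=84): 
    a=np.radians(az); return [H[0]+r*np.cos(a),H[1]+r*np.sin(a),z,a-np.pi/2]
E
python3 - <<'E'
from h import *
rows(line(cur(),pol(55,110),10))
E
```

```text
0 0.2 0 0 0 0 0; 0 0.19 -0.01 0 0 0 0; 0.01 0.2 0 0 0 0 0; 0 0.19 -0.01 0 0 0 0; 0 0.2 0 0 0 0 0; 0 0.2 0 0 0 0 0; 0 0.19 -0.01 0 0 0 0; 0 0.2 0 0 0 0 0; 0.01 0.19 -0.01 0 0 0 0; 0 0.2 0 0 -0.01 0 0
```

Call:
step_arm:
  moves: "0 0.2 0 0 0 0 0; 0 0.19 -0.01 0 0 0 0; 0 0.2 0 0 0 0 0; 0 0.19 -0.01 0 0 0 0; 0 0.2 0 0 0 0 0; 0 0.2 0 0 0 0 0; 0 0.19 -0.01 0 0 0 0; 0 0.2 0 0 0 0 0; 0 0.19 0 0 0 0 0; 0 0.2 0 0 0 0 0"

```text
clock: 5.35
eef_pos: [620.3, 172.8, 109.3]
tool_rot: [-1.571, -0.0, -0.611]
force: [-0.0, -1.6, 0.0]
width: -0.2
```

Run:
```python
from cell import get_image
import cv2
for n in("wrist","scene"):
    p=get_image(n);c=p["color"]
    if n=="scene": c=cv2.resize(c[170:300,170:330],None,fx=4,fy=4)
    cv2.imwrite(f"pics/{n}2.png",c)
from h import *
print(cur()); 
rows([pol(a,110) for a in np.arange(57.5,86,2.5)])
```

```text
[np.float64(619.110999463034), np.float64(172.64078136854928), np.float64(108.26948086344943), np.float64(-0.6114988653372593)]
-0.04 -0.03 0 0.02 -0.37 -0.02 0; -0.07 0 0 0 -0.36 0 0; -0.07 0 0 0 -0.37 0 0; -0.08 0 0 0 -0.36 0 0; -0.07 0 0 0 -0.36 0 0; -0.07 0 -0.01 0 -0.37 0 0; -0.08 0 0 0 -0.36 0 0; -0.07 0 0 0 -0.36 0 0; -0.07 0 0 0 -0.37 0 0; -0.08 0 0 0 -0.36 0 0; -0.07 0 0 0 -0.36 0 0; -0.07 0 0 0 -0.37 0 0
```

View pics/wrist2.png

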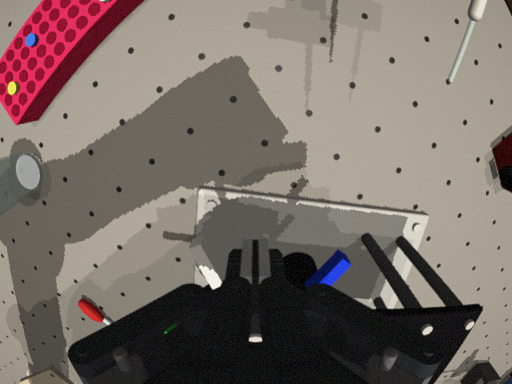

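View pics/scene2.png

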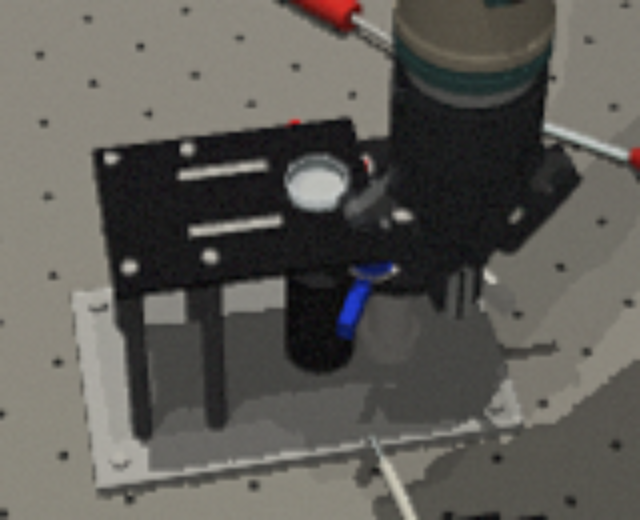

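Call:
step_arm:
  moves: "-0.04 -0.03 0 0 -0.37 0 0; -0.07 0 0 0 -0.36 0 0; -0.07 0 0 0 -0.37 0 0; -0.08 0 0 0 -0.36 0 0; -0.07 0 0 0 -0.36 0 0; -0.07 0 0 0 -0.37 0 0; -0.08 0 0 0 -0.36 0 0; -0.07 0 0 0 -0.36 0 0; -0.07 0 0 0 -0.37 0 0; -0.08 0 0 0 -0.36 0 0; -0.07 0 0 0 -0.36 0 0; -0.07 0 0 0 -0.37 0 0"

```text
clock: 6.65
eef_pos: [581.6, 187.5, 111.9]
tool_rot: [-1.57, -0.001, -0.085]
force: [0.0, -0.1, 0.4]
width: 0.1
```

Run:
```python
from cell import get_image,ctrl
import cv2
p=get_image("wrist");cv2.imwrite(f"pics/wrist3.png",p["color"])
from h import *
print(cur(),ctrl.read_state()['force']); 
rows([pol(a,110) for a in np.arange(87.5,126,2.5)])
```

```text
[np.float64(580.9022100702617), np.float64(187.66537364859883), np.float64(111.91813653596377), np.float64(-0.08352165293498892)] [-0.80402777  0.28243643 -0.35961632]
-0.09 0.04 -0.02 0 -0.33 0 0; -0.08 0 0 0 -0.37 0 0; -0.07 0 -0.01 0 -0.36 0 0; -0.07 0 0 0 -0.36 0 0; -0.08 0 0 0 -0.37 0 0; -0.07 0 0 0 -0.36 0 0; -0.07 0 0 0 -0.36 0 0; -0.08 0 0 0 -0.37 0 0; -0.07 0 -0.01 0 -0.36 0 0; -0.07 0 0 0 -0.36 0 0; -0.08 0 0 0 -0.37 0 0; -0.07 0 0 0 -0.36 0 0; -0.07 0 0 0 -0.37 0 0; -0.08 0 0 0 -0.36 0 0; -0.07 0 -0.01 0 -0.36 0 0; -0.07 0 0 0 -0.37 0 0
```

View pics/wrist3.png

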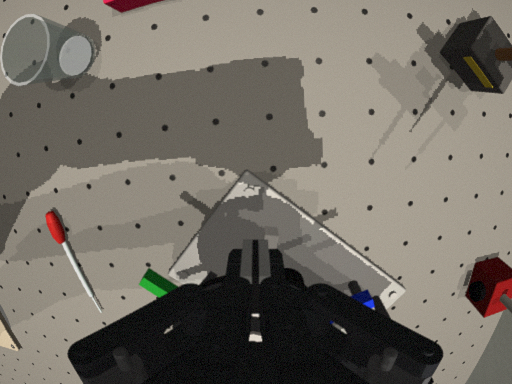

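Call:
step_arm:
  moves: "-0.09 0.04 -0.02 0 -0.33 0 0; -0.08 0 0 0 -0.37 0 0; -0.07 0 -0.01 0 -0.36 0 0; -0.07 0 0 0 -0.36 0 0; -0.08 0 0 0 -0.37 0 0; -0.07 0 0 0 -0.36 0 0; -0.07 0 0 0 -0.36 0 0; -0.08 0 0 0 -0.37 0 0; -0.07 0 -0.01 0 -0.36 0 0"

```text
clock: 7.6
eef_pos: [548.0, 182.8, 109.8]
tool_rot: [-1.571, -0.001, 0.303]
force: [0.2, 0.2, -0.4]
width: -0.2
```

Run:
```python
from cell import get_image,ctrl,nets
import cv2
p=get_image("wrist");cv2.imwrite(f"pics/wrist4.png",p["color"])
p=get_image("scene");cv2.imwrite(f"pics/scene4.png",cv2.resize(p["color"][170:300,170:330],None,fx=4,fy=4))
for t in("filter_green","tab_green"):print(nets.place_of(p,t)[:1])
from h import *
print(cur(),ctrl.read_state()['force']);
```

```text
[]
[{'position': [511.7, 156.1, 119.2], 'conf': 0.56}]
[np.float64(548.262115964339), np.float64(182.82297628071822), np.float64(109.78371386087315), np.float64(0.30010625834767746)] [0.58943333 0.66536099 0.28054295]
```

View pics/wrist4.png

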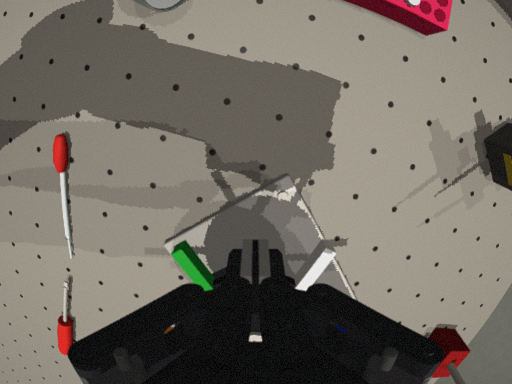

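View pics/scene4.png

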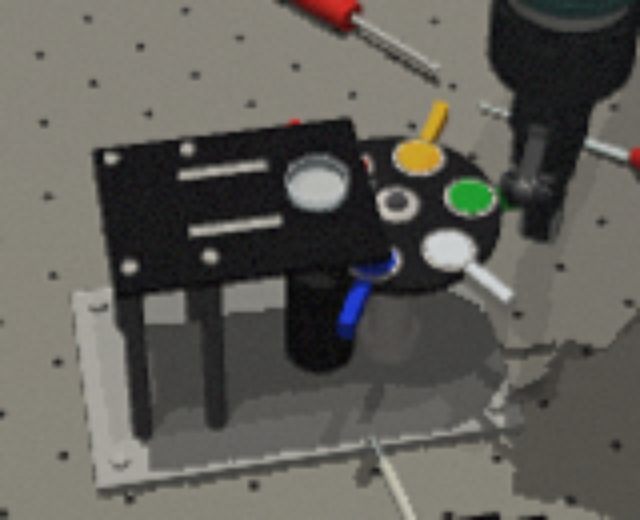

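The finger now sits between white and green and the wheel hasn't turned, so it passed the white tab without pushing it. I'll check the geometry by projecting the model into the pictures.

```bash
cat >> h.py <<'E'
def projs(p,X):
    f=192/np.tan(np.radians(p["vertical_fov"]/2)); c=np.array(p["R"])@np.array(X)+np.array(p["t"]); return [round(p["cx"]+f*c[0]/c[2],1),round(p["cy"]+f*c[1]/c[2],1)]
E
python3 - <<'E'
from cell import get_image,ctrl
import cv2
from h import *
c=cur()
for n,(a,b,e,g) in {"scene":(170,300,170,330),"top":(110,220,190,310)}.items():
    p=get_image(n);im=cv2.resize(p["color"][a:b,e:g],None,fx=5,fy=5,interpolation=cv2.INTER_CUBIC)
    def m(X,col):
        u=projs(p,X); cv2.drawMarker(im,(int((u[0]-e+.5)*5),int((u[1]-a+.5)*5)),col,cv2.MARKER_CROSS,12,1)
    m([*H,124],(255,0,255))
    for k in range(6):
        t=np.radians(-41+60*k)
        m([H[0]+92*np.cos(t),H[1]+92*np.sin(t),126],(0,255,255))
        m([H[0]+43*np.cos(t),H[1]+43*np.sin(t),126],(0,0,255))
    t=np.radians(-41);Rz=np.array([[np.cos(t),-np.sin(t)],[np.sin(t),np.cos(t)]])
    for q in((15,-55),(15,55),(165,55),(165,-55)): m([*(H+Rz@q),148],(255,255,0))
    m(c[:3],(0,255,0)); m([c[0],c[1],c[2]+73],(0,255,0))
    cv2.imwrite(f"pics/{n}5.png",im)
E
```

```text
(no output)
```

View pics/scene5.png

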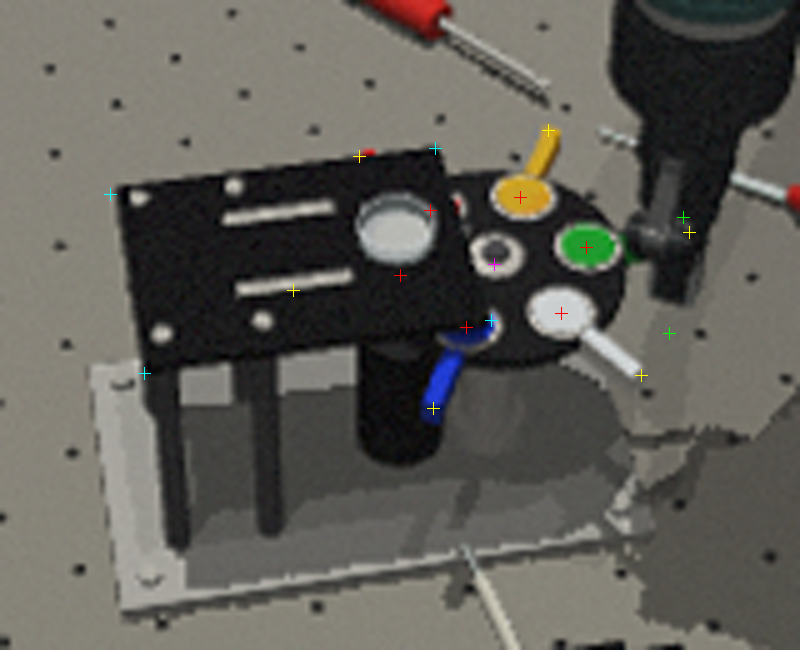

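View pics/top5.png

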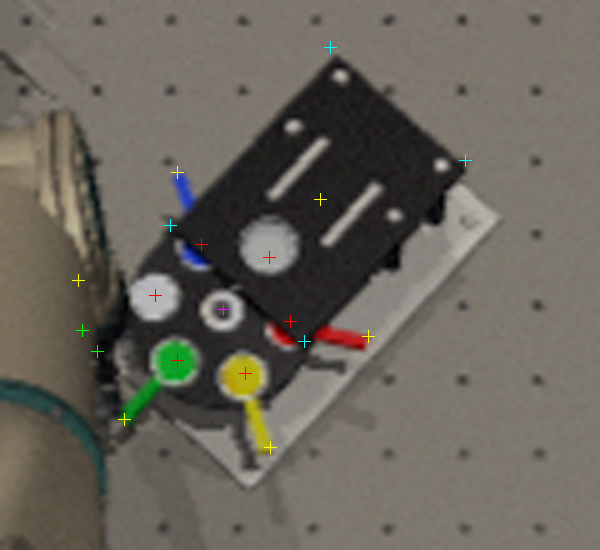

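Run:
```python
from cell import get_image,ctrl
import cv2
from h import *
p=get_image("scene");im=cv2.resize(p["color"][195:255,270:345],None,fx=10,fy=10,interpolation=cv2.INTER_NEAREST)
im=np.clip(im.astype(float)*1.8,0,255).astype('uint8')
cv2.imwrite("pics/s6.png",im)
p=get_image("wrist");T=np.array(p["T_tool_cam"]);Ti=np.linalg.inv(T)
f=192/np.tan(np.radians(p["vertical_fov"]/2))
im=p["color"].copy()
for X in([0,0,0],[0,-20,0],[0,0,11],[0,0,-11]):
    c=(Ti@np.r_[X,1])[:3];th=np.arctan2(np.hypot(c[0],c[1]),c[2]);u=p["cx"]+f*th*c[0]/np.hypot(*c[:2]);v=p["cy"]+f*th*c[1]/np.hypot(*c[:2]);print(X,u,v)
    cv2.drawMarker(im,(int(u),int(v)),(0,255,0),cv2.MARKER_CROSS,5,1)
im=cv2.resize(im[200:350,160:350],None,fx=4,fy=4,interpolation=cv2.INTER_NEAREST)
cv2.imwrite("pics/w6.png",np.clip(im*1.6,0,255).astype('uint8'))
```

```text
[0, 0, 0] 254.49342761839193 235.07569239003408
[0, -20, 0] 254.39213941740962 251.25041343095862
[0, 0, 11] 254.4728655452815 219.00670194557233
[0, 0, -11] 254.51383216436892 250.29871997368411
```

View pics/s6.png

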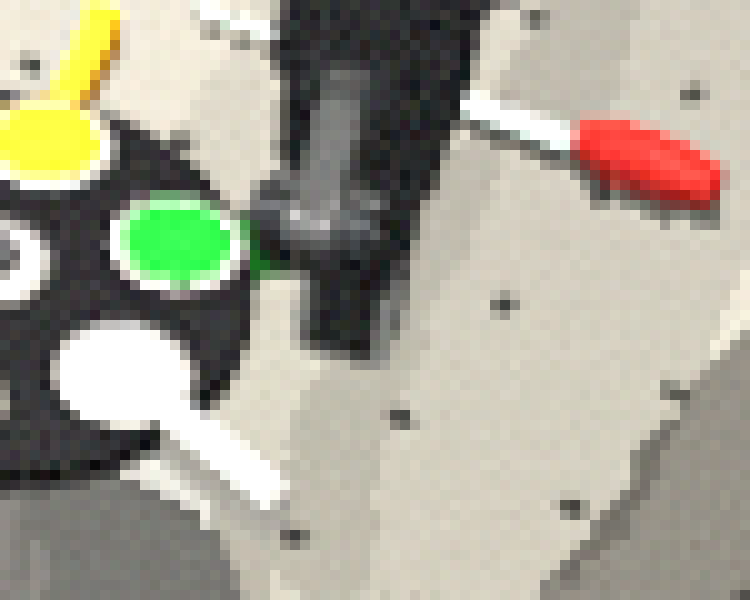

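View pics/w6.png

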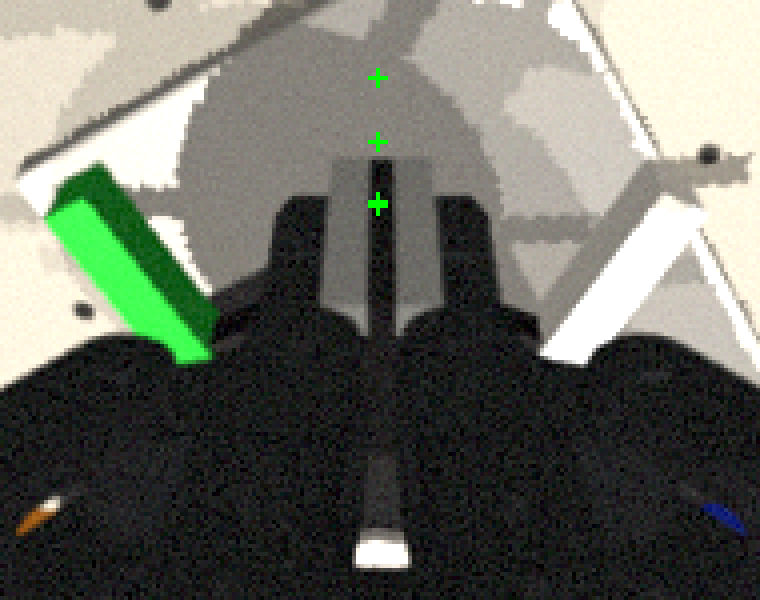

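The wrist and scene pictures both put the shut fingertips about 20 mm above the reported TCP, so the finger went past above the tabs without touching. I'll lower it between white and green and then check again.

Call:
step_arm:
  moves: "0 0.08 0 0 0 0 0; 0 0.08 0 0 0 0 0; 0 0.08 0 0 0 0 0; 0 0.08 0 0 0 0 0; 0 0 0 0 0 0 0"

```text
clock: 8.5
eef_pos: [547.2, 182.7, 92.7]
tool_rot: [-1.571, 0.001, 0.302]
force: [-0.5, 0.3, -0.8]
width: 0.4
```

Run:
```python
from cell import get_image,ctrl
import cv2
from h import *
print(cur(),ctrl.read_state()['force'])
p=get_image("scene");im=cv2.resize(p["color"][195:255,270:345],None,fx=10,fy=10,interpolation=cv2.INTER_NEAREST)
im=np.clip(im.astype(float)*1.8,0,255).astype('uint8')
cv2.imwrite("pics/s7.png",im)
p=get_image("wrist");cv2.imwrite("pics/w7.png",cv2.resize(p["color"][200:350,130:380],None,fx=3,fy=3))
rows([pol(a,94) for a in np.arange(109.5,131,2.5)])
```

```text
[np.float64(547.1692250340526), np.float64(182.65905194889513), np.float64(92.71127818099315), np.float64(0.3017468199283484)] [-0.51595351  0.29862575 -0.77817336]
-0.06 -0.01 0.01 0 -0.32 0 0; -0.08 0 0 0 -0.37 0 0; -0.07 0 -0.01 0 -0.36 0 0; -0.07 0 0 0 -0.36 0 0; -0.08 0 0 0 -0.37 0 0; -0.07 0 0 0 -0.36 0 0; -0.07 0 0 0 -0.36 0 0; -0.08 0 0 0 -0.37 0 0; -0.07 0 0 0 -0.36 0 0
```

View pics/s7.png

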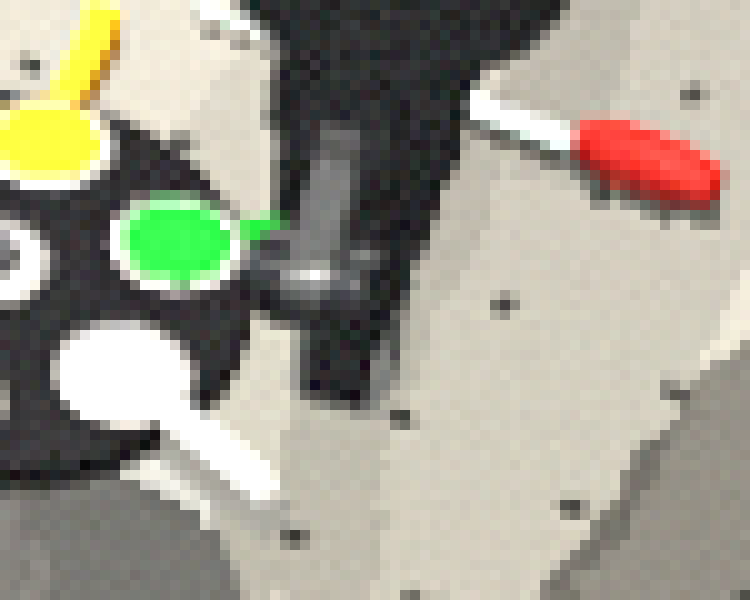

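View pics/w7.png

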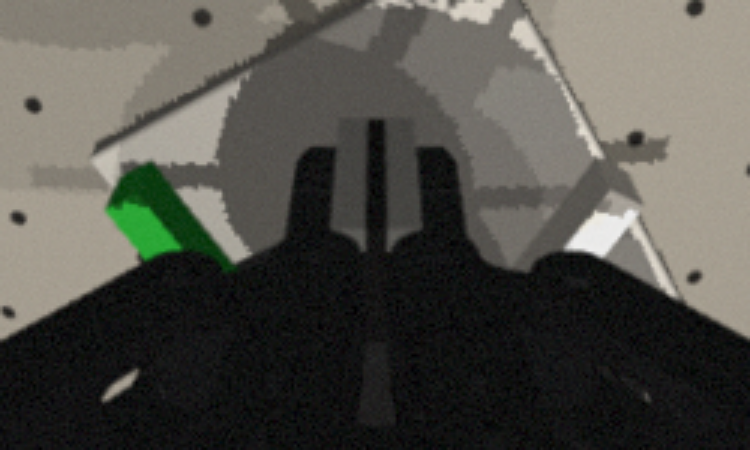

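Call:
step_arm:
  moves: "-0.06 0 0 0 -0.32 0 0; -0.08 0 0 0 -0.37 0 0; -0.07 0 0 0 -0.36 0 0; -0.07 0 0 0 -0.36 0 0; -0.08 0 0 0 -0.37 0 0; -0.07 0 0 0 -0.36 0 0; -0.07 0 0 0 -0.36 0 0; -0.08 0 0 0 -0.37 0 0; -0.07 0 0 0 -0.36 0 0"

```text
clock: 9.5
eef_pos: [519.8, 168.8, 94.0]
tool_rot: [-1.571, -0.003, 0.693]
force: [1.6, 1.8, -0.2]
width: 0.1
```

Run:
```python
from cell import get_image,ctrl
import cv2
from h import *
print(cur(),ctrl.read_state()['force'])
p=get_image("scene");im=cv2.resize(p["color"][185:255,245:345],None,fx=7,fy=7,interpolation=cv2.INTER_NEAREST)
cv2.imwrite("pics/s8.png",np.clip(im*1.5,0,255).astype('uint8'))
p=get_image("wrist");cv2.imwrite("pics/w8.png",cv2.resize(p["color"][200:350,130:380],None,fx=3,fy=3))
rows([pol(a,93) for a in np.arange(132,168,2.5)])
```

```text
[np.float64(519.7863005336612), np.float64(168.79041050287856), np.float64(94.02607396422356), np.float64(0.6931251821686812)] [ 1.64807362  1.80283532 -0.19245692]
-0.09 0.02 -0.01 0 -0.35 0.01 0; -0.07 0 0 0 -0.37 0 0; -0.07 0 0 0 -0.36 0 0; -0.08 0 0 0 -0.36 0 0; -0.07 0 0 0 -0.37 0 0; -0.07 0 0 0 -0.36 0 0; -0.08 0 -0.01 0 -0.36 0 0; -0.07 0 0 0 -0.37 0 0; -0.07 0 0 0 -0.36 0 0; -0.07 0 0 0 -0.36 0 0; -0.08 0 0 0 -0.37 0 0; -0.07 0 0 0 -0.36 0 0; -0.07 0 -0.01 0 -0.37 0 0; -0.08 0 0 0 -0.36 0 0; -0.07 0 0 0 -0.36 0 0
```

View pics/s8.png

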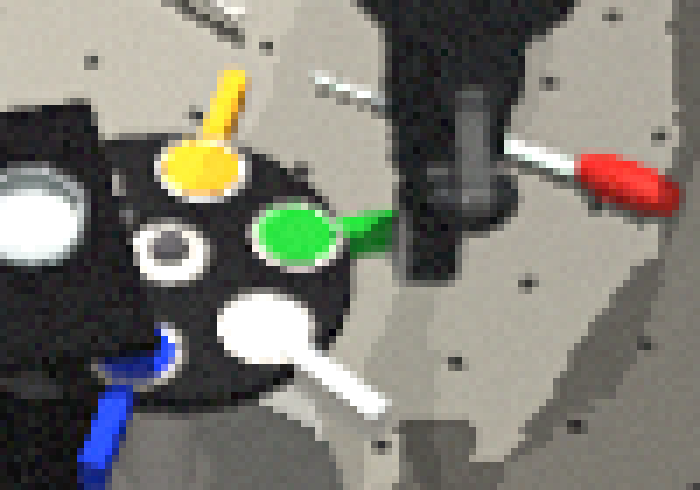

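View pics/w8.png

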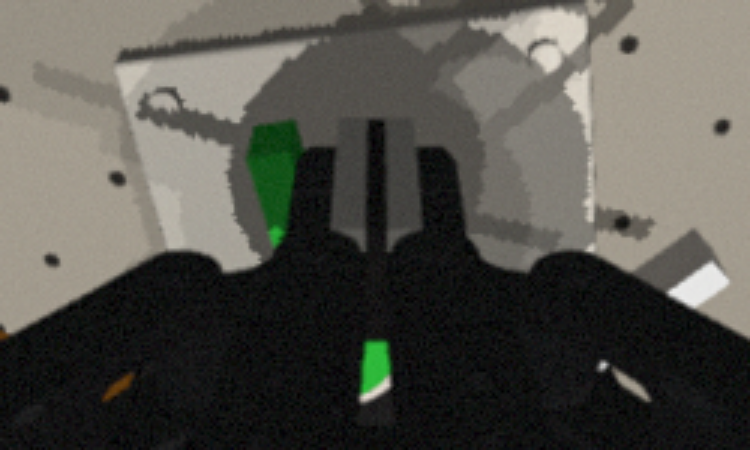

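Finger and tab are in contact: about 2.4 N at the green tab, with the outer back of the left finger against its face. I'll keep pushing.

Call:
step_arm:
  moves: "-0.09 0.02 -0.01 0 -0.35 0 0; -0.07 0 0 0 -0.37 0 0; -0.07 0 0 0 -0.36 0 0; -0.08 0 0 0 -0.36 0 0; -0.07 0 0 0 -0.37 0 0; -0.07 0 0 0 -0.36 0 0; -0.08 0 0 0 -0.36 0 0; -0.07 0 0 0 -0.37 0 0"

```text
clock: 10.4
eef_pos: [500.5, 146.1, 93.2]
tool_rot: [-1.572, -0.002, 1.039]
force: [1.4, 0.8, 2.3]
width: -0.2
```

Run:
```python
from cell import get_image,ctrl
import cv2
from h import *
print(cur(),ctrl.read_state()['force'])
p=get_image("scene");im=cv2.resize(p["color"][185:255,245:345],None,fx=7,fy=7,interpolation=cv2.INTER_NEAREST)
cv2.imwrite("pics/s9.png",np.clip(im*1.5,0,255).astype('uint8'))
rows([pol(a,93) for a in np.arange(152,168,2.5)])
```

```text
[np.float64(500.47501006798154), np.float64(146.11884063448144), np.float64(93.21585203272551), np.float64(1.0393661616356584)] [1.41046644 0.75118265 2.33638955]
-0.06 0 0 0.01 -0.35 0.01 0; -0.08 0 0 0 -0.36 0 0; -0.07 0 -0.01 0 -0.37 0 0; -0.07 0 0 0 -0.36 0 0; -0.08 0 0 0 -0.36 0 0; -0.07 0 0 0 -0.37 0 0; -0.07 0 0 0 -0.36 0 0
```

View pics/s9.png

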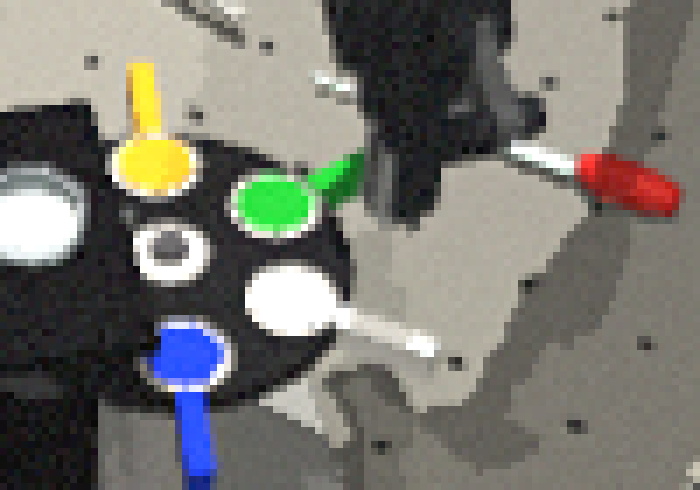

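Call:
step_arm:
  moves: "-0.07 0 0 0 -0.35 0 0; -0.08 0 0 0 -0.36 0 0; -0.07 0 0 0 -0.37 0 0; -0.07 0 0 0 -0.36 0 0; 0 0 0 0 0 0 0; 0 0 0 0 0 0 0"

```text
clock: 11.05
eef_pos: [492.6, 132.5, 92.5]
tool_rot: [-1.57, 0.0, 1.208]
force: [-0.2, 0.1, -0.2]
width: -0.1
```

Run:
```python
from cell import get_image,ctrl
import cv2
from h import *
print(cur(),ctrl.read_state()['force'])
p=get_image("scene");im=cv2.resize(p["color"][185:255,245:345],None,fx=7,fy=7,interpolation=cv2.INTER_NEAREST)
cv2.imwrite("pics/s10.png",np.clip(im*1.5,0,255).astype('uint8'))
```

```text
[np.float64(492.5927163270151), np.float64(132.45364325783615), np.float64(92.4542119673751), np.float64(1.2084796318199573)] [-0.1973403   0.11093534 -0.21483236]
```

View pics/s10.png

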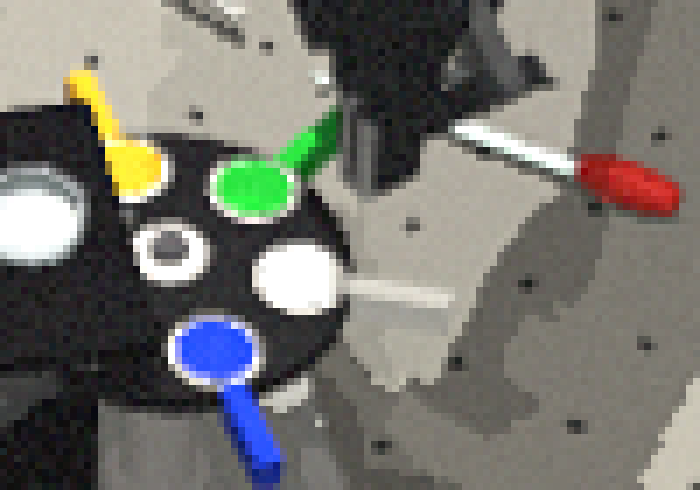

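Call:
step_arm:
  moves: "-0.07 0 0 0 -0.36 0 0; -0.07 0 0 0 -0.36 0 0; -0.07 0 0 0 -0.36 0 0; 0 0 0 0 0 0 0; 0 0 0 0 0 0 0; 0 0 0 0 0 0 0"

```text
clock: 11.7
eef_pos: [489.6, 123.0, 92.5]
tool_rot: [-1.571, -0.0, 1.339]
force: [-0.2, 0.4, 0.5]
width: 0.0
```

Run:
```python
from cell import get_image,ctrl
import cv2
from h import *
print(cur(),ctrl.read_state()['force'])
p=get_image("scene");im=cv2.resize(p["color"][185:255,245:345],None,fx=7,fy=7,interpolation=cv2.INTER_NEAREST)
cv2.imwrite("pics/s11.png",np.clip(im*1.5,0,255).astype('uint8'))
c=cur();az=np.degrees(c[3])+90;up=pol(az,135)
print(az)
L=line(c,up,3)+[pol(a,135) for a in np.linspace(az,107,12)[1:]]
rows(L); L2=line(pol(107,135),pol(107,93),4)
print('down -> 4 x 0 0.21')
```

```text
[np.float64(489.5681441363818), np.float64(122.95952989229814), np.float64(92.47501568325518), np.float64(1.3391113038443632)] [-0.19231918  0.42806756  0.48714264]
166.7411642299947
0 -0.28 -0.01 0 0 0 0; 0 -0.29 -0.01 0 0 0 0; -0.01 -0.28 -0.01 0 0 0 0; 0.16 0 0 0 0.79 0 0; 0.16 0 -0.01 0 0.79 0 0; 0.16 0 -0.01 0 0.79 0 0; 0.16 0 -0.01 0 0.79 0 0; 0.16 0 0 0 0.79 0 0; 0.16 0 -0.01 0 0.79 0 0; 0.16 0 -0.01 0 0.79 0 0; 0.15 0 -0.01 0 0.79 0 0; 0.16 0 0 0 0.79 0 0; 0.16 0 -0.01 0 0.79 0 0; 0.16 0 -0.01 0 0.79 0 0

down -> 4 x 0 0.21
```

View pics/s11.png

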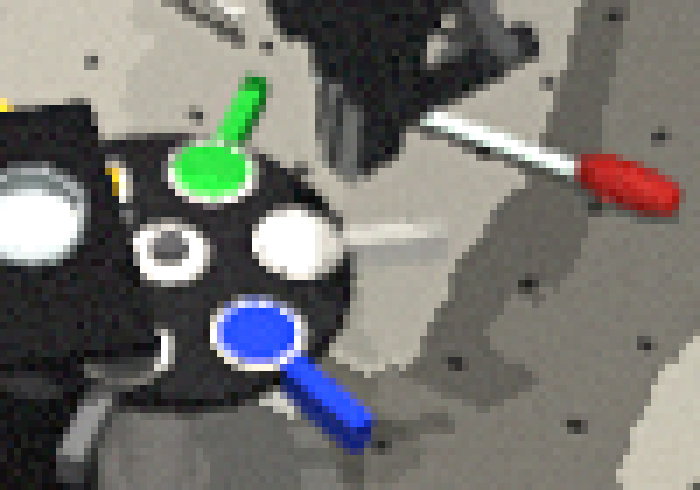

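First click done: white is now opposite the beam. I'll lift, swing back and drop between blue and white.

Call:
step_arm:
  moves: "0 -0.28 -0.01 0 0 0 0; 0 -0.29 0 0 0 0 0; 0 -0.28 -0.01 0 0 0 0; 0.16 0 0 0 0.79 0 0; 0.16 0 -0.01 0 0.79 0 0; 0.16 0 -0.01 0 0.79 0 0; 0.16 0 -0.01 0 0.79 0 0; 0.16 0 0 0 0.79 0 0; 0.16 0 -0.01 0 0.79 0 0; 0.16 0 -0.01 0 0.79 0 0; 0.15 0 -0.01 0 0.79 0 0; 0.16 0 0 0 0.79 0 0; 0.16 0 -0.01 0 0.79 0 0; 0.16 0 -0.01 0 0.79 0 0; 0 0 0 0 0 0 0; 0 0.21 0 0 0 0 0; 0 0.21 0 0 0 0 0; 0 0.21 0 0 0 0 0; 0 0.21 0 0 0 0 0; 0 0 0 0 0 0 0"

```text
clock: 13.75
eef_pos: [545.9, 182.9, 91.0]
tool_rot: [-1.571, 0.004, 0.297]
force: [0.7, -0.1, 1.1]
width: 0.0
```

Run:
```python
from cell import get_image,ctrl
import cv2
from h import *
print(cur(),ctrl.read_state()['force'])
p=get_image("scene");im=cv2.resize(p["color"][185:255,245:345],None,fx=7,fy=7,interpolation=cv2.INTER_NEAREST)
cv2.imwrite("pics/s12.png",np.clip(im*1.5,0,255).astype('uint8'))
c=cur();az=np.degrees(c[3])+90
rows([pol(a,93) for a in np.linspace(az,150,19)[1:]])
```

```text
[np.float64(545.8781302953938), np.float64(182.94578754920394), np.float64(90.96202420880931), np.float64(0.2971092770543149)] [ 0.68133074 -0.10367717  1.07636867]
-0.04 -0.02 -0.01 0 -0.35 -0.02 0; -0.07 0 0 0 -0.34 0 0; -0.07 0 0 0 -0.35 0 0; -0.07 0 0 0 -0.35 0 0; -0.07 0 0 0 -0.35 0 0; -0.07 0 0 0 -0.34 0 0; -0.07 0 0 0 -0.35 0 0; -0.07 0 -0.01 0 -0.35 0 0; -0.07 0 0 0 -0.35 0 0; -0.07 0 0 0 -0.34 0 0; -0.07 0 0 0 -0.35 0 0; -0.07 0 0 0 -0.35 0 0; -0.07 0 0 0 -0.35 0 0; -0.07 0 0 0 -0.34 0 0; -0.07 0 0 0 -0.35 0 0; -0.07 0 -0.01 0 -0.35 0 0; -0.07 0 0 0 -0.34 0 0; -0.07 0 0 0 -0.35 0 0
```

View pics/s12.png

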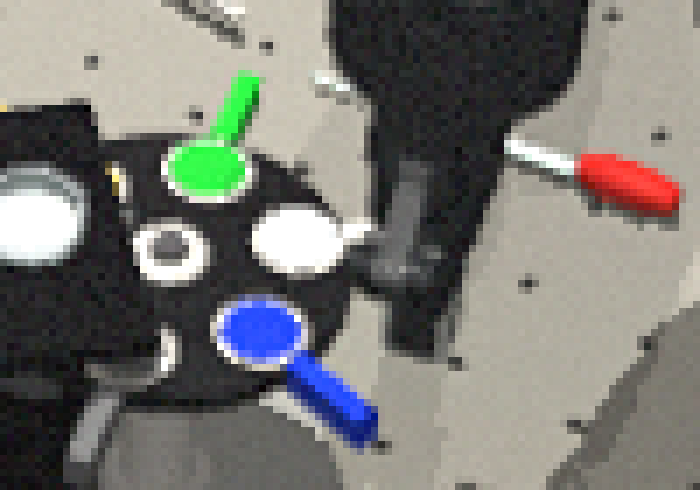

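Call:
step_arm:
  moves: "-0.04 -0.02 0 0 -0.35 0 0; -0.07 0 0 0 -0.34 0 0; -0.07 0 0 0 -0.35 0 0; -0.07 0 0 0 -0.35 0 0; -0.07 0 0 0 -0.35 0 0; -0.07 0 0 0 -0.34 0 0; -0.07 0 0 0 -0.35 0 0; -0.07 0 -0.01 0 -0.35 0 0; -0.07 0 0 0 -0.35 0 0; -0.07 0 0 0 -0.34 0 0; -0.07 0 0 0 -0.35 0 0; -0.07 0 0 0 -0.35 0 0; -0.07 0 0 0 -0.35 0 0; -0.07 0 0 0 -0.34 0 0; -0.07 0 0 0 -0.35 0 0; -0.07 0 -0.01 0 -0.35 0 0; -0.07 0 0 0 -0.34 0 0; -0.07 0 0 0 -0.35 0 0"

```text
clock: 15.6
eef_pos: [501.1, 146.8, 94.6]
tool_rot: [-1.572, -0.002, 1.05]
force: [0.2, 1.2, -0.5]
width: -0.3
```

Run:
```python
from h import *
from cell import ctrl
c=cur();az=np.degrees(c[3])+90
print(c,ctrl.read_state()['force'])
rows([pol(a,92) for a in np.linspace(az,167,9)[1:]])
```

```text
[np.float64(501.0807662189605), np.float64(146.8239575751322), np.float64(94.61828479251554), np.float64(1.050010076532984)] [ 0.21164889  1.15096093 -0.53522499]
-0.11 0.05 0 0.01 -0.31 0.02 0; -0.06 0 0 0 -0.3 0 0; -0.06 0 0 0 -0.31 0 0; -0.07 0 0 0 -0.3 0 0; -0.06 0 0 0 -0.31 0 0; -0.06 0 0 0 -0.31 0 0; -0.06 0 0 0 -0.3 0 0; -0.06 0 0 0 -0.31 0 0
```

Call:
step_arm:
  moves: "-0.08 0.03 0 0 -0.31 0 0; -0.07 0 0 0 -0.3 0 0; -0.07 0 0 0 -0.31 0 0; -0.07 0 0 0 -0.3 0 0; -0.06 0 0 0 -0.31 0 0; -0.06 0 0 0 -0.31 0 0; -0.06 0 0 0 -0.3 0 0; -0.06 0 0 0 -0.31 0 0; 0 0 0 0 0 0 0; 0 0 0 0 0 0 0; 0 0 0 0 0 0 0"

```text
clock: 16.7
eef_pos: [490.3, 121.8, 92.5]
tool_rot: [-1.571, -0.0, 1.341]
force: [-0.2, -0.1, 0.3]
width: -0.3
```

Run:
```python
from cell import get_image,ctrl
import cv2
from h import *
print(cur(),ctrl.read_state()['force'])
p=get_image("scene");im=cv2.resize(p["color"][185:255,245:345],None,fx=7,fy=7,interpolation=cv2.INTER_NEAREST)
cv2.imwrite("pics/s13.png",np.clip(im*1.5,0,255).astype('uint8'))
c=cur();az=np.degrees(c[3])+90;up=pol(az,135)
L=line(c,up,3)+[pol(a,135) for a in np.linspace(az,107,12)[1:]]
rows(L)
```

```text
[np.float64(490.27682263470905), np.float64(121.82844807997789), np.float64(92.4991459677975), np.float64(1.3409191760167054)] [-0.22970492 -0.11419369  0.31432763]
0 -0.28 0 0 0 0 0; 0 -0.29 -0.01 0 0 0 0; 0.01 -0.28 0 0 0 0 0; 0.16 0 -0.01 0 0.79 0 0; 0.16 0 0 0 0.79 0 0; 0.15 0 -0.01 0 0.79 0 0; 0.16 0 -0.01 0 0.79 0 0; 0.16 0 -0.01 0 0.8 0 0; 0.16 0 0 0 0.79 0 0; 0.16 0 -0.01 0 0.79 0 0; 0.16 0 -0.01 0 0.79 0 0; 0.16 0 -0.01 0 0.79 0 0; 0.16 0 0 0 0.79 0 0; 0.16 0 -0.01 0 0.79 0 0
```

View pics/s13.png

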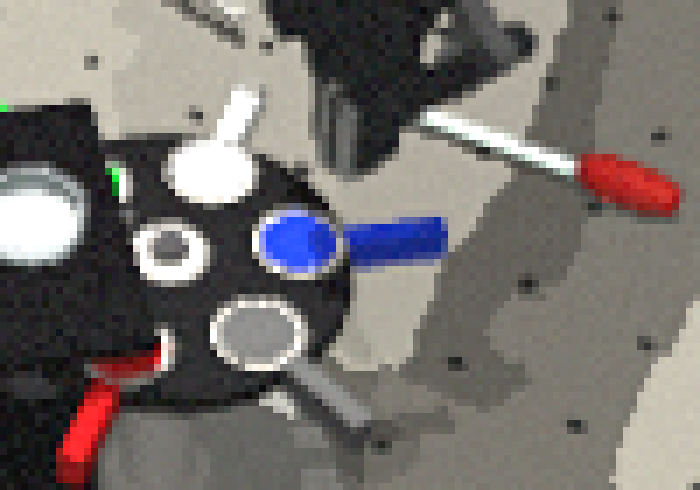

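Second click done. Third round now.

Call:
step_arm:
  moves: "0 -0.28 0 0 0 0 0; 0 -0.29 -0.01 0 0 0 0; 0 -0.28 0 0 0 0 0; 0.16 0 -0.01 0 0.79 0 0; 0.16 0 0 0 0.79 0 0; 0.15 0 -0.01 0 0.79 0 0; 0.16 0 -0.01 0 0.79 0 0; 0.16 0 -0.01 0 0.8 0 0; 0.16 0 0 0 0.79 0 0; 0.16 0 -0.01 0 0.79 0 0; 0.16 0 -0.01 0 0.79 0 0; 0.16 0 -0.01 0 0.79 0 0; 0.16 0 0 0 0.79 0 0; 0.16 0 -0.01 0 0.79 0 0; 0 0 0 0 0 0 0; 0 0.21 0 0 0 0 0; 0 0.21 0 0 0 0 0; 0 0.21 0 0 0 0 0; 0 0.21 0 0 0 0 0; 0 0 0 0 0 0 0"

```text
clock: 18.75
eef_pos: [546.4, 182.1, 91.0]
tool_rot: [-1.571, 0.004, 0.297]
force: [0.2, -0.2, 0.6]
width: 0.1
```

Run:
```python
from cell import get_image,ctrl
import cv2
from h import *
print(cur(),ctrl.read_state()['force'])
c=cur();az=np.degrees(c[3])+90
rows([pol(a,93) for a in np.linspace(az,150,19)[1:]])
```

```text
[np.float64(546.3535851315926), np.float64(182.11510504106596), np.float64(90.98021605559428), np.float64(0.2971409128335445)] [ 0.17191784 -0.24885999  0.60434838]
-0.03 -0.04 0.01 0 -0.35 -0.03 0; -0.07 0 0 0 -0.34 0 0; -0.07 0 0 0 -0.35 0 0; -0.07 0 0 0 -0.35 0 0; -0.07 0 0 0 -0.35 0 0; -0.07 0 0 0 -0.34 0 0; -0.07 0 -0.01 0 -0.35 0 0; -0.07 0 0 0 -0.35 0 0; -0.07 0 0 0 -0.35 0 0; -0.07 0 0 0 -0.34 0 0; -0.07 0 0 0 -0.35 0 0; -0.07 0 0 0 -0.35 0 0; -0.07 0 0 0 -0.34 0 0; -0.07 0 0 0 -0.35 0 0; -0.07 0 -0.01 0 -0.35 0 0; -0.07 0 0 0 -0.35 0 0; -0.07 0 0 0 -0.34 0 0; -0.07 0 0 0 -0.35 0 0
```

Call:
step_arm:
  moves: "-0.04 -0.02 0.01 0 -0.35 0 0; -0.07 0 0 0 -0.34 0 0; -0.07 0 0 0 -0.35 0 0; -0.07 0 0 0 -0.35 0 0; -0.07 0 0 0 -0.35 0 0; -0.07 0 0 0 -0.34 0 0; -0.07 0 -0.01 0 -0.35 0 0; -0.07 0 0 0 -0.35 0 0; -0.07 0 0 0 -0.35 0 0; -0.07 0 0 0 -0.34 0 0; -0.07 0 0 0 -0.35 0 0; -0.07 0 0 0 -0.35 0 0; -0.07 0 0 0 -0.34 0 0; -0.07 0 0 0 -0.35 0 0; -0.07 0 -0.01 0 -0.35 0 0; -0.07 0 0 0 -0.35 0 0; -0.07 0 0 0 -0.34 0 0; -0.07 0 0 0 -0.35 0 0"

```text
clock: 20.55
eef_pos: [501.5, 146.5, 94.9]
tool_rot: [-1.572, -0.003, 1.051]
force: [-0.2, 2.2, -0.2]
width: -0.1
```

Run:
```python
from h import *
from cell import ctrl
c=cur();az=np.degrees(c[3])+90
print(c,ctrl.read_state()['force'])
rows([pol(a,92) for a in np.linspace(az,167,9)[1:]])
```

```text
[np.float64(501.49007139526293), np.float64(146.4942822406196), np.float64(94.9172354768343), np.float64(1.0512753947125157)] [-0.19510093  2.23301599 -0.17073607]
-0.11 0.06 0.01 0.01 -0.3 0.02 0; -0.06 0 0 0 -0.31 0 0; -0.06 0 0 0 -0.3 0 0; -0.07 0 0 0 -0.31 0 0; -0.06 0 0 0 -0.3 0 0; -0.06 0 0 0 -0.31 0 0; -0.06 0 0 0 -0.3 0 0; -0.06 0 0 0 -0.31 0 0
```

Call:
step_arm:
  moves: "-0.08 0.03 0 0 -0.3 0 0; -0.07 0 0 0 -0.31 0 0; -0.07 0 0 0 -0.3 0 0; -0.07 0 0 0 -0.31 0 0; -0.06 0 0 0 -0.3 0 0; -0.06 0 0 0 -0.31 0 0; -0.06 0 0 0 -0.3 0 0; -0.06 0 0 0 -0.31 0 0; 0 0 0 0 0 0 0; 0 0 0 0 0 0 0; 0 0 0 0 0 0 0"

```text
clock: 21.65
eef_pos: [490.5, 121.4, 92.5]
tool_rot: [-1.571, -0.0, 1.34]
force: [-0.5, 0.5, 0.9]
width: -0.2
```

Run:
```python
from cell import get_image,ctrl
import cv2
from h import *
print(cur(),ctrl.read_state()['force'])
p=get_image("scene");im=cv2.resize(p["color"][185:255,245:345],None,fx=7,fy=7,interpolation=cv2.INTER_NEAREST)
cv2.imwrite("pics/s14.png",np.clip(im*1.5,0,255).astype('uint8'))
```

```text
[np.float64(490.5359171901986), np.float64(121.41733477892778), np.float64(92.4735187851834), np.float64(1.3397667625610041)] [-0.54367382  0.51477585  0.94617444]
```

View pics/s14.png

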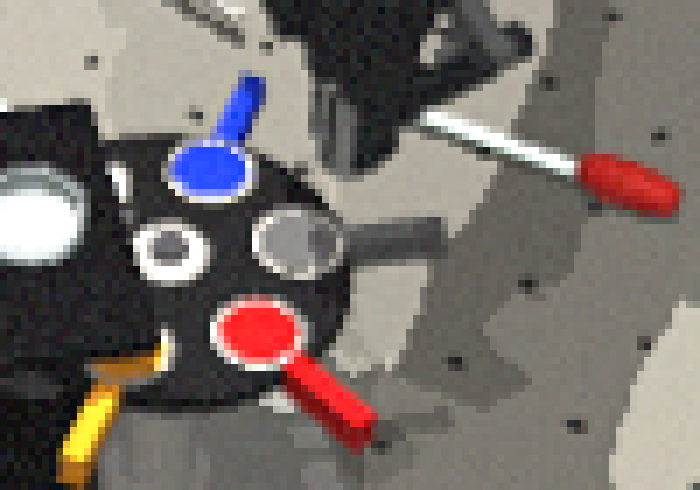

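Grey is now opposite the beam, so green is in it. I'll retract straight up, then outward.

Call:
step_arm:
  moves: "0 -0.2 0 0 0 0 0; 0 -0.3 0 0 0 0 0; 0 -0.4 0 0 0 0 0; 0 -0.4 0 0 0 0 0; 0 -0.4 0 0 0 0 0; 0 -0.4 0 0 0 0 0; 0 -0.4 0.3 0 0 0 0; 0 -0.2 0.3 0 0 0 0; 0 0 0.3 0 0 0 0; 0 0 0 0 0 0 0; 0 0 0 0 0 0 0"

```text
clock: 22.8
eef_pos: [447.2, 131.6, 228.0]
tool_rot: [-1.572, -0.0, 1.34]
force: [-0.4, 0.2, 0.2]
width: -0.3
```

Run:
```python
from cell import get_image,ctrl,nets
import cv2
from h import *
print(cur(),ctrl.read_state()['force'],ctrl.read_state()['clock'])
p=get_image("scene");cv2.imwrite("pics/s15.png",p["color"])
for t in("dish","rack","beaker","bottle","filter_green"):print(t,[(x["position"],x["conf"]) for x in nets.place_of(p,t)[:1]])
p=get_image("top");cv2.imwrite("pics/t15.png",cv2.resize(p["color"][110:260,100:400],None,fx=2.5,fy=2.5))
for t in("dish","rack","beaker","bottle","filter_green"):print(t,[(x["position"],x["conf"]) for x in nets.place_of(p,t)[:1]])
```

```text
[np.float64(447.1553582790024), np.float64(131.59884582029326), np.float64(228.0159195806662), np.float64(1.3401949457804696)] [-0.42463478  0.17241601  0.16005136] 22.8
dish [([607.0, 74.7, 150.1], 0.46)]
rack [([564.4, 414.7, 2.3], 0.89)]
beaker [([411.2, 342.2, -1.9], 0.84)]
bottle [([435.2, -359.8, -3.4], 0.78)]
filter_green [([610.7, 74.2, 125.2], 0.78)]
dish [([604.8, 71.5, 150.9], 0.55)]
rack [([564.2, 415.2, -0.2], 0.79)]
beaker [([604.9, 74.3, 146.8], 0.68)]
bottle [([432.2, -361.3, 4.3], 0.59)]
filter_green [([602.8, 70.0, 128.4], 0.6)]
```

View pics/s15.png

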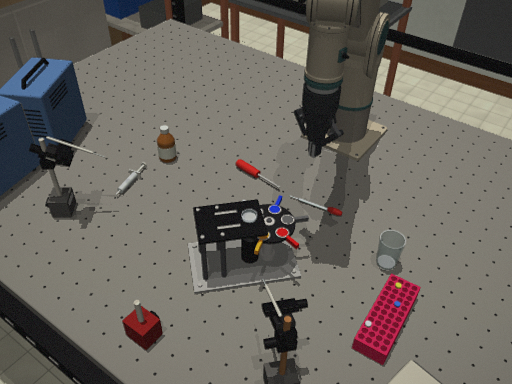

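View pics/t15.png

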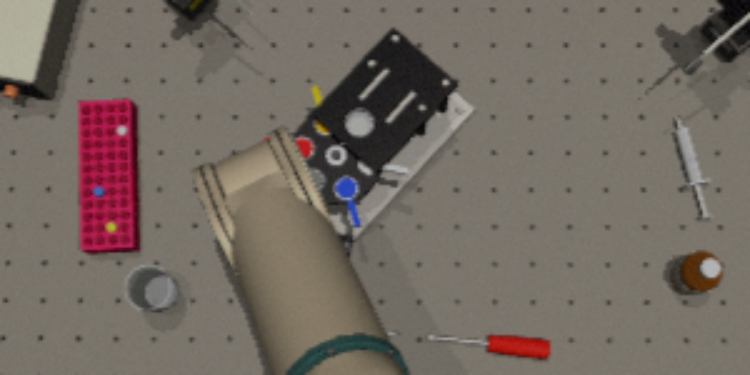

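Grey is seated opposite the beam, and nothing else on the bench has moved. The net puts the green filter at the beam point, so I'm handing in.

```bash
python3 -c "
from cell import ctrl
print(ctrl.finish_job())"
```

```text
the job is handed in; nothing more can be done
None
```

The filter wheel now sits at its click stop with the green filter in the beam under the dish, and I've handed the job in at about 23 s. I turned it counter-clockwise three clicks with the shut fingertips, pushing the green, white and blue tabs in turn.

**Final checks:**
- **Wheel position:** The grey tab is opposite the beam, with blue and red on either side of it. The green filter itself is hidden under the stage. The network placed it at (611, 74) from the scene camera and (603, 70) from the top camera, against a beam at about (604, 75).
- **Other objects:** The dish, rack and bottle read the same places as before, to within 4–5 mm. The beaker matches in the scene view. In the top view the network mistook the dish for it, though the picture shows the beaker in its usual place. I checked the screwdriver, dropper and syringe only by eye; they look unmoved, but the arm partly hides the dropper in the top picture.
- **Forces:** The largest reading, taken between moves, was about 3 N. The arm is clear of everything.

**First pass missed:** The first sweep went over the white tab without touching it. The pictures showed the shut fingertips about 20 mm higher than the reported tool point, so I lowered the arm 17 mm. After that every push landed.

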